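# Set the photometer and hold its shutter cap turned in

### The job

Get the photometer ready to read the vial that already stands in its sample well: turn the wavelength knob until the pointer lines up with the index tab on the scale (leave the tab where it is). Then take the light cap, the one with the bar handle and two side pins, from the tray, push it down into the sample well against the spring and give it a quarter turn clockwise as far as it goes, which opens the shutter. The shutter spring would turn it back, so finish while still gripping the cap and holding it turned fully in; do not knock over or push aside the glassware and other things on the bench.

Things in the scene. Friction and masses are not known exactly. Their poses are not given: they have to be found in the camera images.
- light_cap: Dark grey cap standing upright, loose, on the tray, 80 g. Origin: centre of its underside, z up. Plug 40 mm dia, z 0-22 mm, foot chamfered 2.5 mm; round brim 66 mm dia, z 22-28; bar handle to grip, 46 mm along x, 18 mm along y, z 28-53. Two steel pins 6 mm thick stick out of the plug along +x and -x (in line with the bar), axis at z 6, reaching 25.5 mm from the axis. A half turn changes nothing.
- well_rim (a point): Centre of the sample well's rim, 140 mm above the bench; axes as the photometer's: x to its rear, y left, z up. Aluminium tower 70 mm dia, 30 mm tall, on the left of its top. Bore 43 mm dia through a lip 11 mm thick with two slots 10 mm wide along +y and -y for the pins: the cap enters with its bar along y. Fully in (brim on rim, cap origin 22 mm below it) the pins are 2 mm under the lip.
- vial (a joint): Spring seat of the white-capped vial in the well: m pushed down, 0 to 0.012. The vial's top, 12 mm below the rim at rest, meets the cap's plug, which must then be pushed 10 mm more, 2 N rising to 6 N. Fully in, the cap turns clockwise (from above) by about 1.5 rad to a stop, not anticlockwise; turned, its pins let it rise no more than 2 mm.
- shutter (a joint): Shutter ring inside the well, pushed clockwise by the cap's pins after the cap's first 0.1 rad of turn: 0 closed, 1.40 rad fully open at its stop. A spring drives it back towards 0 (0.08 N m when closed, 0.22 N m when open): it closes if the cap is let go.
- wl_knob (a joint): Wavelength knob angle, 0 to 4.0 rad, grows clockwise seen from above; 0.03 N m of friction, stays where it is left. Each rad moves the pointer 20 mm along the scale, towards the photometer's -y (to the right, seen from the robot), when turned clockwise.
- knob_grip (a point): On the vertical axis of the wavelength knob, at the height to grip, 14 mm above the knob's foot and 10 mm below its top. Fluted black round knob, 38 mm dia, 24 mm tall, on the right half of the photometer's top. The point turns with the knob.
- pointer_tip (a point): Tip of the pointer, a thin dark blade on the near half (robot's side) of the white scale strip behind the knob; axes as the photometer's; slides along y, driven by the knob only.
- index_tip (a point): Tip of the index tab, a blade with an aluminium foot on the far half of the scale, facing the pointer; axes as the photometer's. It marks the wanted wavelength. The pointer is in line when both tips have the same y in these axes. It is always to the right (-y) of the pointer at the start.
- photometer: Bench filter photometer, fixed, light grey housing 240 mm deep (x), 300 mm wide (y), 110 mm tall; origin at the centre of its underside. Sample well at x -15, y +75 mm, knob at x -35, y -75, scale at x +68, y -75.
- tray: Teal oval tray, fixed, 220 x 340 mm, the floor 4 mm above the bench, rim 16 mm tall; origin at the centre of its underside. It may be left or right of the photometer. Six places in two rows (x -50 and +50 mm; y -92, 0, +92 mm) hold the light cap, dust cover, three bottles and beaker in any order.
- dust_cover: Dust cover, looks like the light cap but has a small round knob (24 mm dia) and no pins; 62 mm dia, 39 mm tall, on the tray. Not needed.
- amber_a: Amber bottle with black cap, 38 mm dia, 78 mm tall, on the tray. Leave alone.
- amber_b: Amber bottle with white cap, 34 mm dia, 70 mm tall, on the tray. Leave alone.
- clear_bottle: Clear bottle, 40 mm dia, 82 mm tall, on the tray. Leave alone.
- beaker: Small glass beaker, 48 mm dia, 58 mm tall, on the tray. Leave alone.
- flask: Conical flask, 74 mm dia at the foot, 108 mm tall, on the bench behind. Leave alone.
Not all that is in view belongs to the job. What is shaped like the light_cap but green or pink is not meant.

How it is judged:
On the way, in this order (a step that is already met when the one before it is completed fails the run):
1. the pointer is in line with the index tab (within 2.5 mm) (y of pointer_tip in the frame of index_tip between -0.0025 and 0.0025 m), for 0.4 s.
2. the light cap is pushed down into the sample well, its pins below the lip (all of step 1 and z of light_cap in the frame of well_rim below -0.018 m and horizontal distance between light_cap and well_rim below 0.003 m), for 0.05 s.
3. the cap is turned clockwise and the shutter is open (all of step 2 and value of joint shutter above 1.2 rad), for 0.3 s.
At the end, for the whole second after the job is handed in: Pointer within 2.5 mm of the index tab along the scale; cap in the well (origin over 18 mm below the rim, within 3 mm of the axis, upright within 0.12 rad), shutter open over 1.2 rad, and the fingers still grip the cap (over 2 N) and keep it still (all of step 3 and angle between light_cap's own z axis and vertical below 0.12 rad and contact force between the fingers and light_cap above 2 N and linear speed of light_cap below 0.02 m/s); the arm keeps its last pose, push and grip.
It fails at once if the index tab is moved by more than 3 mm (distance of index_tip from where it was at the start of the episode above 0.003 m).
It fails at once if a bottle, the beaker, the dust cover or the flask is pushed more than 25 mm or tipped over (distance of any of dust_cover, amber_a, amber_b, clear_bottle, beaker, flask from where it was at the start of the episode above 0.025 m or angle between any of dust_cover, amber_a, amber_b, clear_bottle, beaker, flask's own z axis and vertical above 0.4 rad).
It also fails if it takes over 72 s, if anything falls off the work surface, if the arm or the gripper's body presses on something with over 40 N, if the wrist force passes 120 N, or if a joint passes its speed limit or range.

### The arm

A 6-joint arm with a two-finger parallel gripper is mounted at the origin on the work surface. World frame = base frame: x ahead of the robot, y to its left, z up, the work surface at z = 0. Lengths are in m, angles in rad, forces in N, time in s.
With the tool pointing down it reaches from about 0.25 to 0.85 m from the base axis. Payload 12.5 kg.
Tool frame: the origin (TCP) lies at the very end of the fingers, on their centre line; the grasp point (between the pads) lies 19 mm behind it; z points along the fingers, y is the line along which they close (so a half turn about z gives the same grasp; the last joint's range is limited). The gripper opens to 93 mm and grips with 3 to 60 N. Pads are 15 mm wide; open, the fingers measure 128 mm over their backs; the gripper's body (75 mm by 188 mm) begins 65 mm behind the grasp point.
Start: joints at [1.181, 0.351, 1.652, -0, 1.139, -0.085], TCP at [0.165, 0.525, 0.219] pointing down, gripper open.
Joint ranges: [-2.75, 2.75], [-0.79, 2.1], [0.01, 2.65], [-1.57, 4.71], [0.07, 3.14], [-2.87, 2.87]. Speed limits (rad/s): [2.22, 2.22, 2.79, 3.14, 3.14, 3.14].

### API

Orientations are given as a unit quaternion [x, y, z, w].
In Python, from plant import ctrl gives the robot as it stands.
- The arm moves only by the shell command python3 -m creep 'ROWS' [FORCE]. ROWS is JSON, a list of rows, each a list of 3 entries, a list of its own where there are three numbers: the shift along the world's x, y, z in mm, then the turn about the world's z in degrees, then the opening, from 0 (shut) to 1 (fully open). A call has 1 to 8 rows; each row is the pose to reach, as a shift and turn from the pose commanded when the call began; what a row does not reach only later rows make up. A row lasts 1/8 s, in which the tool goes at most 62.5 mm and 10.7 degrees, less where a joint would pass 70% of its speed; a pose out of reach is approached as far as the arm can. A call with a gripper value outside its range is refused whole. The fingers move at their own pace and stop on an object; FORCE is the grip in N (left out, the last holds). Time passes only in rows, so rows that repeat a pose let the fingers close. It gives the time, the measured TCP pose, the force, the opening and the grip force at its end, in the units of the state.
- ctrl.sense(): the state, without advancing time (a new reading comes with each control period).
- ctrl.grab_frame(name): name is "scene" or "side" or "wrist"; returns the picture (420x560x3 uint8, blue, green, red); there is no depth.
- ctrl.get_calibration(name): a dict with "intrinsics" (3x3 intrinsics, pixels), "R" (3x3) and "t" (3): a world point X has camera coordinates R X + t; the wrist camera has in their place "hand_eye" (4x4, takes a point from camera to tool coordinates, whose origin is the TCP and whose axes are the flange's). Camera axes: x right, y down, z forward; pixel columns grow to the right and rows downward; lengths in m; the calibration is good to about 2 mm. A picture is of the moment at which its call begins: read the wrist's pose just before it. get_calibration takes no time and is no camera call.
- ctrl.close_job(): hands the job in; it is judged then, once.
The state is a dict: "clock": time; "qpos": joint angles; "qd": joint speeds; "joint_torque": joint torques, N m; "position": TCP position; "orientation": TCP orientation; "wrist_force": force on the tool from outside, world axes, zero at the start; "ft_torque": the same for the moment, N m; "width": finger opening in m; "finger_force": force on a finger pad.
Only numpy, scipy, OpenCV 4.12 (cv2) and the standard library are available. Lean on these libraries where they do the work, as an engineer would, in place of code of your own. Each camera call takes 0.05 s, during which the arm holds its last target. There are 200 camera calls.

## Working session

There is one attempt and no reset: what is moved stays moved. The work goes in short steps, Python scripts to look and compute and a shell command to move; the robot and the scene stay as the last step left them, time stands still between calls to the robot, and variables do not carry over. Pictures are saved under pics/ and viewed, at most 10 in all, crops included, and the job is handed in when it is done.

```bash
ls; mkdir -p pics
python3 - <<'E'
from plant import ctrl
import cv2,numpy as np
s=ctrl.sense();print({k:np.round(v,3).tolist() for k,v in s.items()})
for n in("scene","side","wrist"):
    im=ctrl.grab_frame(n);cv2.imwrite(f"pics/{n}0.png",im);c=ctrl.get_calibration(n);print(n,{k:np.round(v,4).tolist() for k,v in c.items()})
E
```

```text
pics
{'clock': 0.0, 'qpos': [1.181, 0.351, 1.652, -0.0, 1.139, -0.085], 'qd': [-0.0, 0.001, -0.001, -0.002, -0.0, -0.0], 'joint_torque': [0.002, -49.733, -28.526, 0.07, 0.026, -0.0], 'position': [0.165, 0.524, 0.218], 'orientation': [0.152, 0.988, -0.001, -0.0], 'wrist_force': [-0.579, -0.348, 0.521], 'ft_torque': [-0.049, 0.014, 0.019], 'finger_force': 0.0, 'width': 0.093}
scene {'intrinsics': [[394.2755, 0.0, 275.3517], [0.0, 394.2755, 214.851], [0.0, 0.0, 1.0]], 'R': [[-0.8605, 0.5093, 0.0113], [0.3497, 0.6067, -0.7139], [-0.3704, -0.6103, -0.7002]], 't': [0.4532, -0.1299, 1.1198]}
side {'intrinsics': [[380.3668, 0.0, 274.7513], [0.0, 380.3668, 209.0959], [0.0, 0.0, 1.0]], 'R': [[0.6757, -0.7369, -0.0223], [-0.4921, -0.4283, -0.7579], [0.5489, 0.5231, -0.652]], 't': [-0.3533, 0.3744, 0.8402]}
wrist {'intrinsics': [[290.5569, 0.0, 278.2882], [0.0, 290.5569, 210.3078], [0.0, 0.0, 1.0]], 'hand_eye': [[0.0012, -0.9575, -0.2883, 0.0797], [1.0, 0.0014, -0.0005, 0.0008], [0.0009, -0.2883, 0.9575, -0.1664], [0.0, 0.0, 0.0, 1.0]]}
```

View pics/scene0.png

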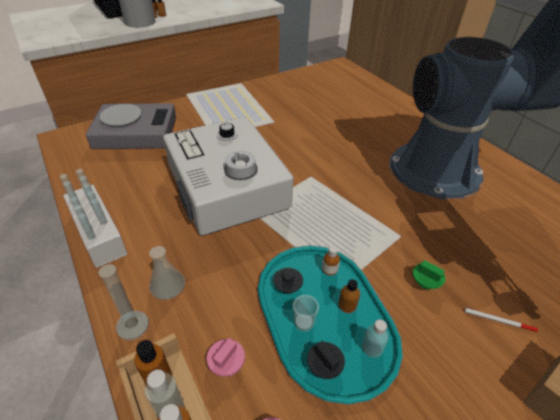

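View pics/side0.png

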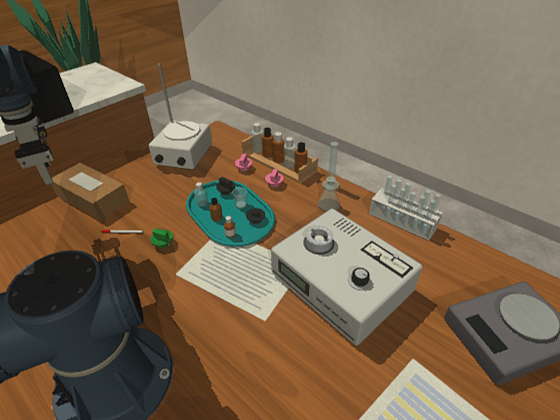

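The scene view shows the light cap (bar handle) at about (326,360), the dust cover at (288,280), the well at (240,161) and the knob at (227,127). The side view has the cap at (227,186), the well at (320,236) and the knob at (360,273). Next I'll cast rays from these pixels.

```bash
cat > h.py <<'E'
from plant import ctrl
import cv2,numpy as np
from scipy.spatial.transform import Rotation as Ro
def cam(name,s=None):
    c=ctrl.get_calibration(name);K=c["intrinsics"]
    if name!="wrist": return np.array(K),np.array(c["R"]),np.array(c["t"])
    s=s or ctrl.sense();T=np.eye(4);T[:3,:3]=Ro.from_quat(s["orientation"]).as_matrix();T[:3,3]=s["position"]
    W=np.linalg.inv(T@np.array(c["hand_eye"]));return np.array(K),W[:3,:3],W[:3,3]
def plane(C,px,z):
    K,R,t=C;px=np.atleast_2d(np.float64(px));d=(R.T@np.linalg.inv(K)@np.c_[px,np.ones(len(px))].T).T;o=-R.T@t
    return o+d*((z-o[2])/d[:,2])[:,None]
def proj(C,X):
    K,R,t=C;p=(K@(R@np.atleast_2d(X).T+t[:,None])).T;return p[:,:2]/p[:,2:]
E
python3 - <<'E'
from h import *
a,b=cam("scene"),cam("side")
for n,p,q,z in(("well",(240,161),(320,236),.14),("knob",(227,126),(360,272),.134),("cap",(326,357),(227,184),.05),("dust",(288,277),(256,213),.035)):
    print(n,plane(a,p,z).round(3),plane(b,q,z).round(3))
# tray contours
for n,c in(("scene",a),("side",b)):
    im=cv2.imread(f"pics/{n}0.png");h=cv2.cvtColor(im,cv2.COLOR_BGR2HSV)
    m=cv2.inRange(h,(82,120,50),(98,255,255));ct=max(cv2.findContours(m,0,2)[0],key=cv2.contourArea)
    P=plane(c,ct[:,0],.016)[:,:2]*1000
    print(n,cv2.fitEllipse(P.astype(np.float32)))
im=np.hstack([cv2.resize(cv2.imread("pics/scene0.png")[110:200,150:250],(400,360),interpolation=2),cv2.resize(cv2.imread("pics/scene0.png")[320:400,280:380],(400,320),interpolation=2).repeat(1,0)[:320] if 0 else cv2.resize(cv2.imread("pics/side0.png")[210:300,295:395+20],(400,360),interpolation=2)])
cv2.imwrite("pics/c1.png",im)
E
```

```text
well [[ 0.542 -0.137  0.14 ]] [[ 0.536 -0.148  0.14 ]]
knob [[ 0.499 -0.295  0.134]] [[ 0.507 -0.286  0.134]]
cap [[0.614 0.314 0.05 ]] [[0.603 0.292 0.05 ]]
dust [[0.575 0.132 0.035]] [[0.573 0.125 0.035]]
scene ((552.2297973632812, 233.04928588867188), (237.1643524169922, 348.3240966796875), 170.9032440185547)
side ((536.547607421875, 211.41822814941406), (236.1658935546875, 336.02398681640625), 168.33883666992188)
```

View pics/c1.png

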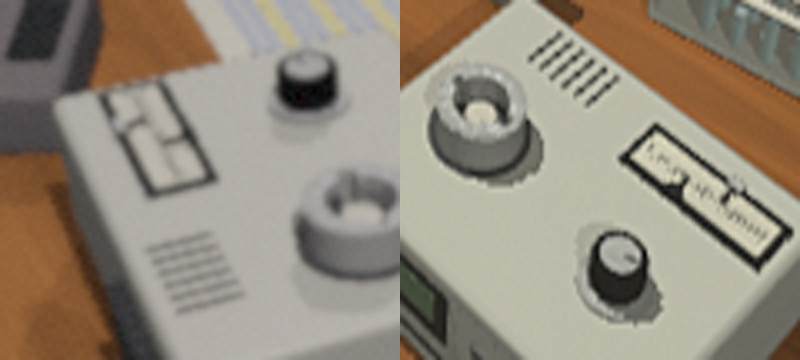

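The pointer is left of the index, with a gap of roughly 25 mm. I'll move above the photometer and measure with the wrist camera.

```bash
python3 -m creep '[[[160,-370,90],4,1],[[160,-370,90],8,1],[[160,-370,90],12,1],[[250,-560,90],12,1],[[335,-744,90],12,1],[[335,-744,90],12,1],[[335,-744,90],12,1],[[335,-744,90],12,1]]'
python3 - <<'E'
from h import *
s=ctrl.sense();print(s["position"].round(3) if hasattr(s["position"],"round") else s["position"])
E
```

```text
clock: 1.15
position: [0.367, 0.0713, 0.2853]
orientation: [0.048, 0.999, 0.0, 0.0]
wrist_force: [1.2, 1.0, 0.5]
width: 0.093
finger_force: 0.0
[0.367 0.071 0.285]
```

```bash
python3 -m creep '[[[125,-270,20],0,1],[[125,-270,20],0,1],[[125,-270,20],0,1],[[125,-270,20],0,1],[[125,-270,20],0,1],[[125,-270,20],0,1],[[125,-270,20],0,1]]'
python3 - <<'E'
from h import *
s=ctrl.sense();im=ctrl.grab_frame("wrist");cv2.imwrite("pics/w1.png",im);np.save("w1.npy",np.r_[s["position"],s["orientation"]]);print(s["qd"])
E
```

```text
clock: 2.02
position: [0.4913, -0.1963, 0.3046]
orientation: [0.048, 0.999, 0.0, -0.0]
wrist_force: [-0.1, 0.2, -0.5]
width: 0.0929
finger_force: 0.0
[ 1.75771111e-02 -1.63905790e-02  9.86751231e-03  5.24744626e-05
  7.41182911e-05 -4.24466737e-04]
```

View pics/w1.png

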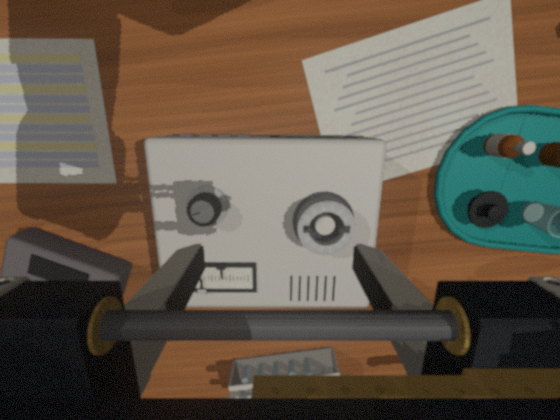

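The wrist view shows the knob at about (205,208), the well rim at (325,226), and the scale at (225,276), partly behind a finger. I'll measure the circles and zoom in on the scale.

```bash
cat > m.py <<'E'
from h import *
w=np.load("w1.npy");C=cam("wrist",dict(position=w[:3],orientation=w[3:]));im=cv2.imread("pics/w1.png");g=cv2.cvtColor(im,6)
print("knob",plane(C,(206,207),.134).round(4),"well",plane(C,(325,226),.14).round(4))
for (x0,y0,x1,y1),z,nm,lo,hi in(((285,185,365,265),.14,"well",9,40),((180,180,235,235),.134,"knob",8,25)):
    c=cv2.HoughCircles(cv2.resize(g[y0:y1,x0:x1],None,fx=4,fy=4,interpolation=2),cv2.HOUGH_GRADIENT,1,20,param1=120,param2=25,minRadius=lo*4,maxRadius=hi*4)
    if c is None: continue
    for q in c[0][:4]:
        p=np.array([x0,y0])+(q[:2]+.5)/4-.5;print(nm,p.round(1),q[2]/4,plane(C,p,z).round(4))
m=(g>120).astype(np.uint8)*255;m=cv2.morphologyEx(m,cv2.MORPH_OPEN,np.ones((5,5)))
# near edge and right edge of the housing top, z .11
E0=[(x,200-60+np.argmax(np.diff(g[130:150,x].astype(int)))-10) for x in range(170,360,10)]
P=plane(C,E0,.11);v=np.polyfit(P[:,1],P[:,0],1);print("near edge yaw deg",-np.degrees(np.arctan(v[0])),v,E0[:3])
cv2.imwrite("pics/c2.png",cv2.resize(im[175:300,140:290],(720,600),interpolation=2))
E
python3 m.py
```

```text
knob [[ 0.5006 -0.2843  0.134 ]] well [[ 0.5362 -0.1433  0.14  ]]
well [324.2 225. ] 10.05 [[ 0.5348 -0.1441  0.14  ]]
near edge yaw deg -5.48846901495151 [0.09608593 0.44714843] [(170, np.int64(136)), (180, np.int64(137)), (190, np.int64(138))]
```

View pics/c2.png

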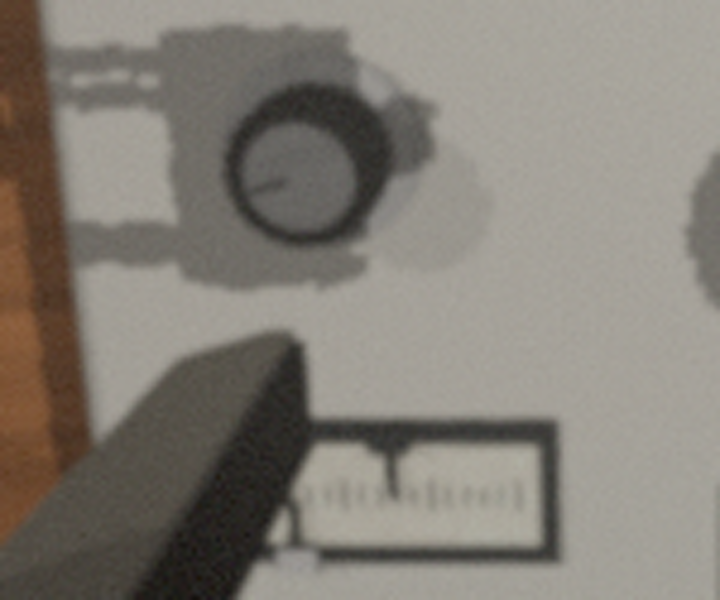

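In the crop the knob-top centre is at (300,178), the pointer tip at (393,495) and the index tip at (292,505), next to the finger. I'll convert these to world positions.

Run:
```python
from h import *
w=np.load("w1.npy");C=cam("wrist",dict(position=w[:3],orientation=w[3:]))
f=lambda x,y:np.array((140+(x+.5)/4.8-.5,175+(y+.5)/4.8-.5))
k=plane(C,f(300,178),.134)[0];print("knob",k.round(4))
t=np.radians(-5.5);ex=np.array([np.cos(t),np.sin(t)]);ey=np.array([-np.sin(t),np.cos(t)])
for z in(.112,.118):
    p,i=plane(C,[f(393,495),f(292,505)],z)[:,:2];print(p.round(4),i.round(4),"gap",(i-p)@ey,(p-k[:2])@ex,(p-k[:2])@ey)
wl=np.array([.5355,-.1437]);print("knob from well",wl-20e-3*ex-.15*ey,"pred px",proj(C,np.r_[wl,.14]))
for q in(6,): print("yaw from well-knob",np.degrees(np.arctan2(*(k[:2]-wl)[::-1])-np.arctan2(-150,-20)))
s=ctrl.sense();print(s["position"],s["qpos"])
```

```text
knob [ 0.506 -0.29   0.134]
[ 0.6093 -0.286 ] [ 0.6097 -0.3157] gap -0.029426972641813053 0.10243934423829885 0.013793894736400459
[ 0.606  -0.2844] [ 0.6064 -0.3135] gap -0.02893524192134206 0.09900623955564596 0.015106283892232593
knob from well [ 0.50121521 -0.29109251] pred px [[324.61243072 225.5130564 ]]
yaw from well-knob -3.8181867560269764
[ 0.49129081 -0.1958905   0.3047977 ] [-4.67521027e-01  2.35642118e-01  1.59102934e+00  1.60891097e-04
  1.31550333e+00 -1.94356286e+00]
```

```bash
python3 -m creep '[[[13,-94,-115],0,1],[[13,-94,-115],0,1],[[13,-94,-115],0,1],[[13,-94,-115],0,1],[[13,-94,-115],0,1]]'
python3 - <<'E'
from h import *
s=ctrl.sense();im=ctrl.grab_frame("wrist");cv2.imwrite("pics/w2.png",im);np.save("w2.npy",np.r_[s["position"],s["orientation"]]);print(s["position"])
C=cam("wrist",s);print(proj(C,[.504,-.29,.134]))
E
```

```text
clock: 2.7
position: [0.5054, -0.2899, 0.1919]
orientation: [0.047, 0.999, -0.001, 0.001]
wrist_force: [-0.2, 0.2, -0.2]
width: 0.0927
finger_force: 0.0
[ 0.50537348 -0.28994334  0.19187516]
[[277.50464896 222.71592673]]
```

View pics/w2.png

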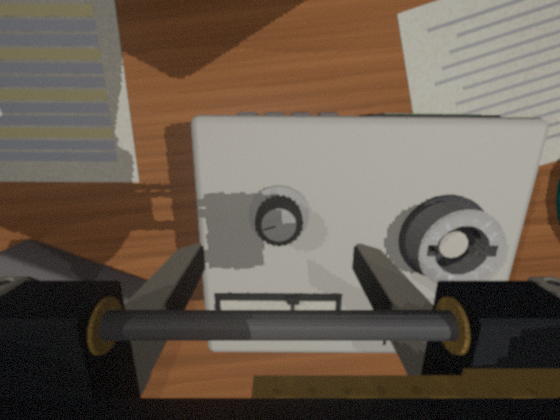

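The knob top is at about (280,227). The well rim is at about (463,244) with its slots running horizontally. I'll refine the knob and well from this closer view.

Run:
```python
from h import *
w=np.load("w2.npy");C=cam("wrist",dict(position=w[:3],orientation=w[3:]));im=cv2.imread("pics/w2.png");g=cv2.cvtColor(im,6)
b=g[190:255,245:315];m=cv2.morphologyEx((b<62).astype(np.uint8),cv2.MORPH_OPEN,np.ones((3,3)))
# top disc: light blob enclosed by the dark wall
n,l,st,ce=cv2.connectedComponentsWithStats((b>=75).astype(np.uint8))
for i in range(1,n):
    if 150<st[i,4]<2500: p=ce[i]+(245,190);print("knob disc",p,st[i],plane(C,p,.134).round(4))
print(plane(C,(280,227),.134).round(4), "px/mm",np.linalg.norm(np.diff(proj(C,[[.5,-.29,.134],[.5,-.28,.134]]),axis=0))/10)
r=cv2.HoughCircles(cv2.resize(g[180:300,390:520],None,fx=3,fy=3,interpolation=2),cv2.HOUGH_GRADIENT,1,10,param1=120,param2=22,minRadius=60,maxRadius=170)
if r is not None:
    for q in r[0][:5]: p=np.array((390,180))+q[:2]/3;print("well",p,q[2]/3,plane(C,p,.14).round(4))
print(plane(C,[(463,244),(433,249),(492,251)],.14).round(4))
```

```text
knob disc [278.86102063 224.2660152 ] [ 16  18  36  34 921] [[ 0.5054 -0.289   0.134 ]]
[[ 0.5079 -0.2883  0.134 ]] px/mm 1.231329455905982
well [448.83333206 243.16666794] 48.266666 [[ 0.5322 -0.153   0.14  ]]
well [449.5        238.16666794] 43.733334 [[ 0.5279 -0.1528  0.14  ]]
well [465.83333588 253.83333588] 27.6 [[ 0.5431 -0.1384  0.14  ]]
well [454.83333588 235.83333206] 38.633335 [[ 0.5262 -0.1487  0.14  ]]
well [445.16666794 245.5       ] 52.233334 [[ 0.534  -0.1558  0.14  ]]
[[ 0.534  -0.1415  0.14  ]
 [ 0.5363 -0.1655  0.14  ]
 [ 0.5425 -0.1174  0.14  ]]
```

```bash
python3 -m creep '[[[1,0,-40],0,1],[[1,0,-77],0,1],[[1,0,-77],0,1],[[1,0,-77],0,0],[[1,0,-77],0,0],[[1,0,-77],0,0],[[1,0,-77],0,0],[[1,0,-77],0,0]]' 20
```

```text
clock: 3.75
position: [0.5059, -0.2907, 0.1133]
orientation: [0.048, 0.999, 0.0, 0.0]
wrist_force: [-0.4, 0.2, 3.3]
width: 0.0478
finger_force: 1.4
```

```bash
python3 -m creep '[[[0,0,1],0,0],[[0,0,1],0,0],[[0,0,1],0,0],[[0,0,1],-10,0],[[0,0,1],-20,0],[[0,0,1],-30,0]]'
```

```text
clock: 4.5
position: [0.5054, -0.2909, 0.1138]
orientation: [0.307, 0.952, -0.0, -0.0]
wrist_force: [-2.7, -2.5, 0.1]
width: 0.0379
finger_force: 20.0
```

```bash
python3 -m creep '[[[0,0,0],-10,0],[[0,0,0],-20,0],[[0,0,0],-30,0],[[0,0,0],-40,0],[[0,0,0],-45,0],[[0,0,0],-45,0]]'
python3 - <<'E'
from h import *
s=ctrl.sense();
for n in("wrist","side","scene"):cv2.imwrite(f"pics/{n}3.png",ctrl.grab_frame(n))
np.save("w3.npy",np.r_[s["position"],s["orientation"]])
C=cam("wrist",s);print(proj(C,[[.609,-.286,.115],[.609,-.314,.115]]));a=cam("side");print(proj(a,[[.609,-.286,.115],[.609,-.314,.115]]))
a=cv2.resize(cv2.imread("pics/wrist3.png"),(400,300));b=cv2.resize(cv2.imread("pics/side3.png")[230:290,350:430],(400,300),interpolation=2)
c=cv2.resize(cv2.imread("pics/scene3.png")[115:175,160:240],(400,300),interpolation=2)
cv2.imwrite("pics/c3.png",np.vstack([np.hstack([a,b]),np.hstack([c,c*0])]))
E
```

```text
clock: 5.25
position: [0.5041, -0.2916, 0.1139]
orientation: [0.646, 0.763, -0.001, -0.001]
wrist_force: [-9.3, -4.9, 3.3]
width: 0.0379
finger_force: 20.0
[[440.76317483 274.91296188]
 [427.00288566 312.08104449]]
[[381.39781048 253.15081436]
 [391.45919201 258.71776901]]
```

View pics/c3.png

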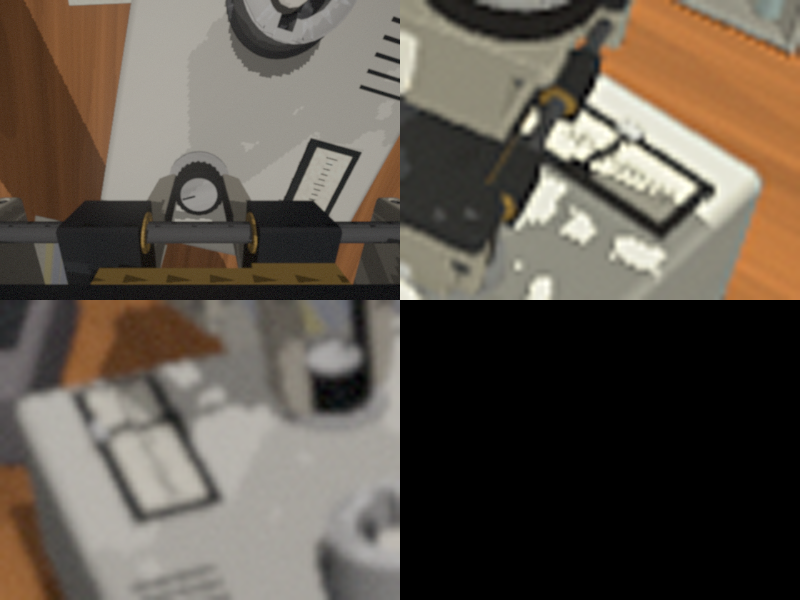

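The pointer and index look nearly collinear in the side crop, too coarse to judge. I'll turn 5° more, release, lift, and look at the scale from straight above.

```bash
python3 -m creep '[[[0,0,0],-5,0],[[0,0,0],-5,0],[[0,0,0],-5,0],[[0,0,0],-5,0.75],[[0,0,0],-5,0.75],[[0,0,0],-5,0.75],[[0,0,60],-5,0.75],[[0,0,76],-5,0.75]]'; python3 -m creep '[[[50,0,10],10,1],[[100,0,10],20,1],[[115,0,10],30,1],[[115,0,10],40,1],[[115,0,10],50,1],[[115,0,10],60,1],[[115,0,10],70,1],[[115,0,10],80,1]]';python3 -m creep '[[[0,0,0],0,1],[[0,0,0],0,1]]';python3 - <<'E'
from h import *
s=ctrl.sense();
for n in("wrist",):cv2.imwrite(f"pics/{n}4.png",ctrl.grab_frame(n))
np.save("w4.npy",np.r_[s["position"],s["orientation"]])
C=cam("wrist",s);p=proj(C,[[.609,-.30,.115]])[0];print(p)
x,y=(p-[70,55]).astype(int);print(x,y);im=cv2.imread("pics/wrist4.png")[y:y+110,x:x+140];cv2.imwrite("pics/c4.png",cv2.resize(im,None,fx=5,fy=5,interpolation=2))
E
```

```text
clock: 6.4
position: [0.5069, -0.2914, 0.1933]
orientation: [0.679, 0.735, 0.0, 0.002]
wrist_force: [0.4, -0.3, 0.8]
width: 0.0695
finger_force: 0.0
clock: 7.4
position: [0.6205, -0.2906, 0.1992]
orientation: [0.045, 0.999, 0.0, -0.0]
wrist_force: [0.4, 0.5, -0.1]
width: 0.0932
finger_force: 0.0
clock: 7.65
position: [0.6206, -0.2907, 0.1996]
orientation: [0.05, 0.999, 0.0, -0.0]
wrist_force: [-0.0, -0.3, 1.3]
width: 0.0927
finger_force: 0.0
[266.06778578 203.25747597]
196 148
```

View pics/c4.png

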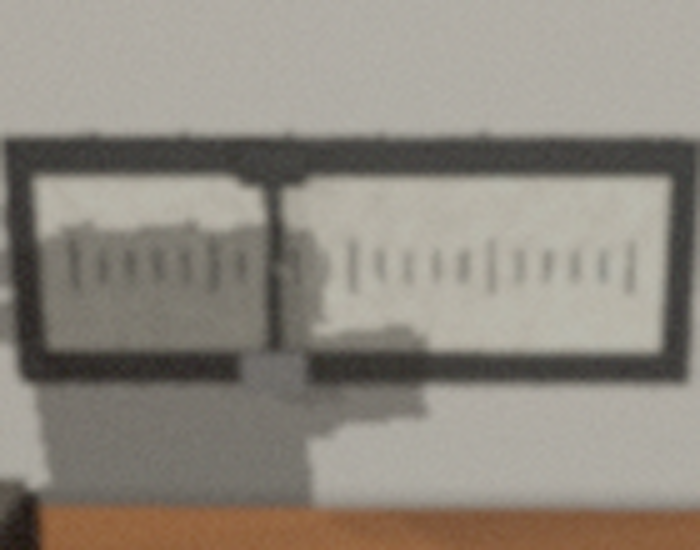

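The pointer is in line: both blades are at crop x≈273, within about 0.5 mm. Next I'll take wrist shots above the well and then above the cap on the tray.

```bash
python3 -m creep '[[[-85,146,15],0,1],[[-85,146,15],0,1],[[-85,146,15],0,1],[[-85,146,15],0,1],[[-85,146,15],0,1]]';python3 - <<'E'
from h import *
s=ctrl.sense();cv2.imwrite("pics/w5.png",ctrl.grab_frame("wrist"));np.save("w5.npy",np.r_[s["position"],s["orientation"]])
E
python3 -m creep '[[[65,445,0],0,1],[[65,445,0],0,1],[[65,445,0],0,1],[[65,445,0],0,1],[[65,445,0],0,1],[[65,445,0],0,1],[[65,445,0],0,1],[[65,445,0],0,1]]';python3 -m creep '[[[0,0,0],0,1],[[0,0,0],0,1],[[0,0,0],0,1]]';python3 - <<'E'
from h import *
s=ctrl.sense();cv2.imwrite("pics/w6.png",ctrl.grab_frame("wrist"));np.save("w6.npy",np.r_[s["position"],s["orientation"]])
C=cam("wrist",s);p6=proj(C,[.608,.303,.053])[0];w=np.load("w5.npy");D=cam("wrist",dict(position=w[:3],orientation=w[3:]));p5=proj(D,[.535,-.143,.14])[0];print(p5,p6)
x,y=(p5-50).astype(int);u,v=(p6-[75,75]).astype(int);print(x,y,u,v)
a=cv2.resize(cv2.imread("pics/w5.png")[y:y+100,x:x+100],(400,400),interpolation=2);b=cv2.resize(cv2.imread("pics/w6.png")[max(v,0):v+150,u:u+150],(400,400),interpolation=2)
cv2.imwrite("pics/c5.png",np.hstack([a,b]))
E
```

```text
clock: 8.32
position: [0.5361, -0.1452, 0.2152]
orientation: [0.048, 0.999, -0.0, 0.0]
wrist_force: [0.2, -0.6, 0.4]
width: 0.0928
finger_force: 0.0
clock: 9.38
position: [0.6011, 0.3029, 0.2137]
orientation: [0.047, 0.999, -0.0, -0.0]
wrist_force: [1.6, 0.5, -0.4]
width: 0.0929
finger_force: 0.0
clock: 9.75
position: [0.601, 0.2988, 0.2152]
orientation: [0.049, 0.999, -0.0, 0.0]
wrist_force: [-0.0, 0.9, -0.4]
width: 0.0936
finger_force: 0.0
[280.09383872 216.35846775] [282.0888797  199.83333671]
230 166 207 124
```

View pics/c5.png

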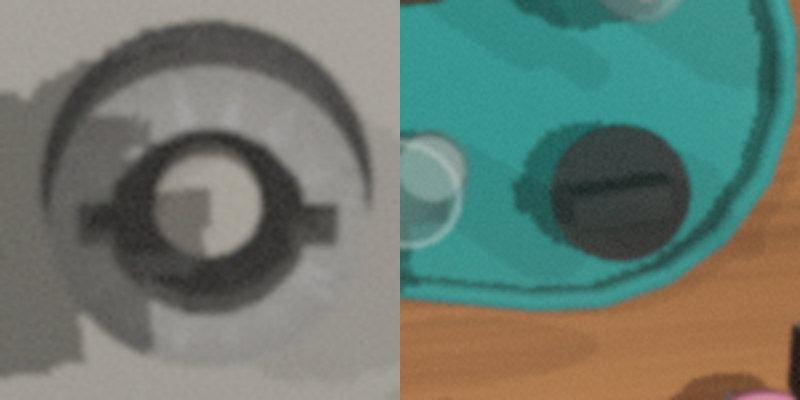

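The well bore and slots are centred near crop (207,221). The cap brim is centred near crop (621,192), with the bar tilted about 8°. I'll refine these.

Run:
```python
from h import *
L=lambda n:cam("wrist",dict(position=(w:=np.load(n))[:3],orientation=w[3:]))
C=L("w5.npy");print("well",plane(C,[(281.9-.4,221.2-.4)],.14).round(4));im=cv2.imread("pics/w5.png");g=cv2.cvtColor(im,6)
m=((g[180:260,240:325]<66)*255).astype(np.uint8);n,l,st,ce=cv2.connectedComponentsWithStats(m);print([ (st[i].tolist(),(ce[i]+[240,180]).round(1).tolist()) for i in range(1,n) if st[i,4]>80])
D=L("w6.npy");im=cv2.imread("pics/w6.png");h=cv2.cvtColor(im,cv2.COLOR_BGR2HSV)
m=((h[...,1]<80)&(h[...,2]<90)).astype(np.uint8)*255;m[:, :245]=0;m[:,340:]=0;m[:140]=0;m[240:]=0
ct=max(cv2.findContours(cv2.morphologyEx(m,cv2.MORPH_OPEN,np.ones((7,7))),0,1)[0],key=cv2.contourArea)
(x,y),r=cv2.minEnclosingCircle(ct);print("brim px",x,y,r,cv2.fitEllipse(ct));
P=plane(D,ct[:,0],.032);print("brim",cv2.minEnclosingCircle((P[:,:2]*1000).astype(np.float32)),P.mean(0)); print("bar top px expected radius",np.linalg.norm(np.diff(proj(D,[[.6,.30,.032],[.6,.333,.032]]),axis=0)))
c=cv2.resize(cv2.cvtColor(im,6)[160:235,250:330],None,fx=8,fy=8,interpolation=2);c=cv2.GaussianBlur(c,(0,0),6).astype(float);c=np.clip((c-20)*3.5,0,255).astype(np.uint8);cv2.imwrite("pics/c6.png",c)
```

```text
well [[ 0.5392 -0.1422  0.14  ]]
[([1, 0, 22, 32, 113], [248.7, 193.1]), ([10, 20, 59, 40, 805], [279.8, 221.1])]
brim px 289.2694396972656 196.45596313476562 25.559446334838867 ((290.3805847167969, 196.76219177246094), (47.24989700317383, 49.86865997314453), 16.354951858520508)
brim ((610.8074340820312, 311.9695739746094), 32.12662124633789) [0.60901436 0.30895476 0.032     ]
bar top px expected radius 26.898418600864275
```

View pics/c6.png

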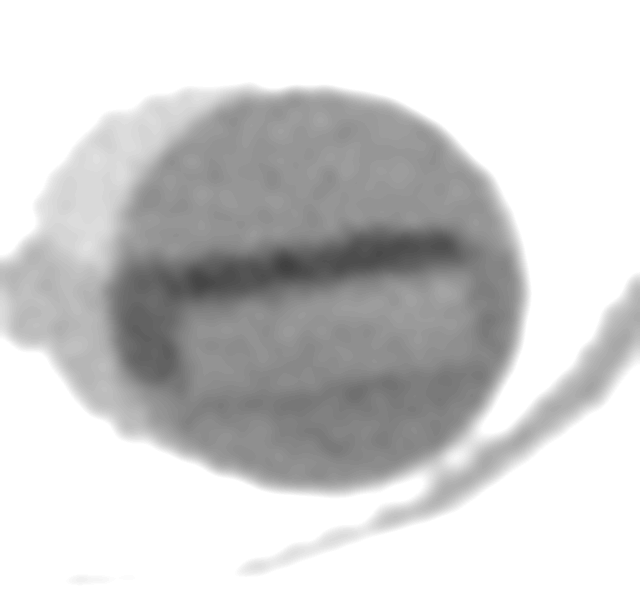

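The bar's long edges run from about (190,405) to (480,370), so it is tilted about 7°. The bar-top centre is near (329,333) in the crop.

Run:
```python
from h import *
w=np.load("w6.npy");D=cam("wrist",dict(position=w[:3],orientation=w[3:]))
f=lambda x,y:(250+(x+.5)/8-.5,160+(y+.5)/8-.5)
print("bar",plane(D,f(329,333),.057),"brim",plane(D,f(322,290),.032))
c=plane(D,[f(180,292),f(465,260),f(480,370),f(190,405)],.057);e=np.roll(c,-1,0)-c
print(np.linalg.norm(e,axis=1),[np.degrees(np.arctan2(*v[1::-1])) for v in e]);print(w,ctrl.sense()["position"],ctrl.sense()["qpos"])
```

```text
bar [[0.60951084 0.31279254 0.057     ]] brim [[0.60929796 0.31272627 0.032     ]]
[0.04108697 0.01657616 0.04244943 0.01700986] [np.float64(91.10269701450378), np.float64(3.7166530717320883), np.float64(-88.30312142042497), np.float64(179.0670675260994)]
[ 6.01013879e-01  2.98789091e-01  2.15165455e-01  4.85590401e-02
  9.98820312e-01 -2.95646294e-05  6.06943445e-05] [0.60097214 0.29904452 0.21522663] [ 3.92432095e-01  5.77197450e-01  1.30844129e+00 -8.40520783e-05
  1.25571040e+00 -1.08146970e+00]
```

```bash
python3 -m creep '[[[8,14,-20],-10,0.8],[[8,14,-40],-20,0.7],[[8,14,-60],-30,0.6],[[8,14,-80],-40,0.6],[[8,14,-90],-50,0.6],[[8,14,-90],-60,0.6],[[8,14,-90],-70,0.6],[[8,14,-90],-80,0.6]]'; python3 -m creep '[[[0,0,-45],-3,0.6],[[0,0,-75],-3,0.6],[[0,0,-90],-3,0.6],[[0,0,-90],-3,0.6],[[0,0,-90],-3,0],[[0,0,-90],-3,0],[[0,0,-90],-3,0],[[0,0,-90],-3,0]]' 45; python3 -m creep '[[[0,0,0],0,0],[[0,0,0],0,0],[[0,0,0],0,0]]'
```

```text
clock: 10.8
position: [0.6089, 0.3136, 0.1252]
orientation: [0.681, 0.732, 0.0, 0.0]
wrist_force: [-0.3, 0.2, -0.3]
width: 0.0559
finger_force: 0.0
clock: 11.8
position: [0.6088, 0.3143, 0.0353]
orientation: [0.698, 0.717, 0.0, 0.0]
wrist_force: [0.3, -0.1, 1.0]
width: 0.0203
finger_force: 0.5
clock: 12.18
position: [0.6088, 0.3143, 0.0352]
orientation: [0.698, 0.717, 0.0, 0.0]
wrist_force: [-1.0, -0.6, 2.9]
width: 0.0178
finger_force: 44.8
```

```bash
python3 -m creep '[[[0,0,60],0,0],[[0,0,120],0,0],[[0,0,180],0,0],[[-10,-60,180],-2,0],[[-20,-120,180],-4,0],[[-30,-180,180],-7,0],[[-40,-240,180],-7,0],[[-50,-300,180],-7,0]]';  python3 -m creep '[[[-10,-50,0],0,0],[[-20,-100,0],0,0],[[-20,-140,0],0,0],[[-20,-156,-10],0,0],[[-20,-156,-20],0,0],[[-20,-156,-20],0,0],[[-20,-156,-20],0,0]]'; python3 -c "
from h import *
s=ctrl.sense();print(s['position'],s['qpos'],s['wrist_force'],90-np.degrees(2*np.arctan2(*s['orientation'][:2])))"
```

```text
clock: 13.18
position: [0.5579, 0.0124, 0.2148]
orientation: [0.74, 0.673, -0.0, -0.0]
wrist_force: [0.7, 0.6, -1.9]
width: 0.0173
finger_force: 44.8
clock: 14.05
position: [0.5388, -0.1407, 0.195]
orientation: [0.74, 0.673, 0.0, -0.0]
wrist_force: [-0.3, 0.9, 0.2]
width: 0.0177
finger_force: 44.8
[ 0.53883207 -0.14066943  0.19496457] [-3.39010125e-01  3.88780146e-01  1.65889284e+00  1.11419748e-04
  1.09408548e+00 -2.45063934e-01] [-0.3198129   0.94381707  0.20691014] -5.385650024014723
```

```bash
python3 -m creep '[[[0,-1,-15],0,0],[[0,-1,-22],0,0],[[0,-1,-25],0,0],[[0,-1,-28],0,0],[[0,-1,-31],0,0],[[0,-1,-33],0,0],[[0,-1,-33],0,0]]';python3 -c "
from h import *
s=ctrl.sense();print(s['position'],s['wrist_force'],s['ft_torque'])"
```

```text
clock: 14.92
position: [0.5388, -0.1424, 0.1618]
orientation: [0.74, 0.673, 0.0, -0.0]
wrist_force: [3.0, 5.2, -2.0]
width: 0.0178
finger_force: 44.8
[ 0.53879859 -0.14242156  0.16178566] [ 2.97191908  5.19555871 -1.96758087] [ 0.93016395 -0.39679487  0.01799697]
```

The cap is in the bore with only light side contact. I'll ease over by 1 mm and push down.

```bash
python3 -m creep '[[[1,1,-3],0,0],[[1,1,-6],0,0],[[1,1,-9],0,0],[[1,1,-12],0,0],[[1,1,-14],0,0],[[1,1,-14],0,0],[[1,1,-14],0,0]]';python3 -c "
from h import *
s=ctrl.sense();print(s['position'],s['wrist_force'],s['ft_torque'])"
```

```text
clock: 15.8
position: [0.5396, -0.1418, 0.1491]
orientation: [0.74, 0.673, -0.0, 0.0]
wrist_force: [-7.1, 4.9, 15.4]
width: 0.0178
finger_force: 44.8
[ 0.53959332 -0.14180265  0.149081  ] [-7.13305438  4.90242524 15.40481875] [ 0.72845703  1.44738329 -0.02227377]
```

```bash
python3 -m creep '[[[-0.7,0.5,0.5],0,0],[[-0.7,0.5,0.5],-8,0],[[-0.7,0.5,0.5],-16,0],[[-0.7,0.5,0.5],-24,0],[[-0.7,0.5,0.5],-32,0],[[-0.7,0.5,0.5],-40,0]]';python3 -c "
from h import *
s=ctrl.sense();print(s['position'],s['wrist_force'],s['ft_torque'],90-np.degrees(2*np.arctan2(*s['orientation'][:2])))"
```

```text
clock: 16.55
position: [0.5396, -0.1419, 0.1491]
orientation: [0.926, 0.377, 0.001, 0.001]
wrist_force: [-0.8, -0.3, 7.2]
width: 0.0178
finger_force: 44.8
[ 0.539604   -0.14191909  0.14910915] [-0.76647887 -0.31170281  7.16481549] [-0.06541473  0.29704299  0.18919747] -45.707814387130895
```

```bash
python3 -m creep '[[[0,0,0],-9,0],[[0,0,0],-18,0],[[0,0,0],-27,0],[[0,0,0],-36,0],[[0,0,0],-42,0],[[0,0,0],-45,0],[[0,0,0],-45,0],[[0,0,0],-45,0]]';python3 -c "
from h import *
s=ctrl.sense();print(s['position'],s['wrist_force'],s['ft_torque'],90-np.degrees(2*np.arctan2(*s['orientation'][:2])))"
```

```text
clock: 17.55
position: [0.5399, -0.1424, 0.1492]
orientation: [1.0, -0.004, 0.001, 0.001]
wrist_force: [-0.1, -3.7, 5.4]
width: 0.0181
finger_force: 44.8
[ 0.53989226 -0.14240988  0.14917377] [-0.07993504 -3.74847415  5.39894713] [-0.55211489  0.20060251  0.18753609] -90.44132094942503
```

```bash
python3 -m creep '[[[0,0.5,0],-2,0],[[0,0.5,0],-3,0],[[0,0.5,0],-3,0],[[0,0.5,0],-3,0],[[0,0.5,0],-3,0],[[0,0.5,0],-3,0]]';python3 -c "
from h import *
s=ctrl.sense();print(s['position'],s['wrist_force'],s['ft_torque'],90-np.degrees(2*np.arctan2(*s['orientation'][:2])))"
```

```text
clock: 18.3
position: [0.5399, -0.1423, 0.1492]
orientation: [1.0, -0.03, 0.001, 0.002]
wrist_force: [-0.2, -5.8, 5.7]
width: 0.0179
finger_force: 44.9
[ 0.53986869 -0.14231007  0.14922628] [-0.20380429 -5.75593652  5.69676219] [-1.01911211  0.22276882  0.23071799] -93.42878954648654
```

```bash
python3 -c "
from plant import ctrl
print(ctrl.close_job())"
```

```text
the job is handed in; nothing more can be done
None
```

The job is handed in, with no verdict returned: the pointer lined up with the index tab to about 0.5 mm in the wrist view, the cap is pushed fully into the well (TCP height and contact force), and the gripper holds it turned about 88° clockwise at 45 N; the shutter angle was not measured, but the 0.23 N m wrist torque matches its spring when fully open.

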